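# Find the rotor's release notch by touch and press its catch

## Robot

A 6-joint arm with a two-finger parallel gripper is mounted at the origin on the work surface. World frame = base frame: x ahead of the robot, y to its left, z up, the work surface at z = 0. Lengths are in m, angles in rad, forces in N, time in s.
With the tool pointing down it reaches from about 0.25 to 0.725 m from the base axis. Payload 4 kg.
Tool frame: the origin (TCP) lies midway between the tips of the shut fingers; the grasp point (between the pads) lies 19 mm behind it; y points along the fingers, x is the direction in which the jaws open and shut, and the axes are right-handed (so a half turn about y gives the same grasp; the last joint's range is limited). The gripper opens to 85 mm and grips with 20 to 120 N. Pads are 22 mm wide; open, the fingers measure 114 mm over their backs; the gripper's body (76 mm by 85 mm) begins 54 mm behind the grasp point. The pads swing forward as they close: fully open they stand 13 mm farther back than shut.
Start: joints at [1.201, 0.241, 0.005, 1.335, 0, 1.571], TCP at [0.181, 0.466, 0.231] pointing down, gripper open.
Joint ranges: [-2.72, 2.72], [-1.05, 1.87], [-1.09, 1.28], [-1.99, 2.15], [-1.42, 1.44], [-3.14, 3.14]. Speed limits (rad/s): [2.79, 2.79, 3.14, 3.14, 3.14, 3.14].

## Interface

Orientations are given as a unit quaternion [x, y, z, w].
In Python, from workcell import bot gives the robot as it stands. The module is installed in compiled form; this text tells all that it offers.
- The arm moves only by the shell command python3 -m inch 'ROWS'. ROWS is text: rows parted by semicolons, each of 7 numbers parted by spaces: the turn, a rotation vector about the tool's x, y, z in degrees, then the shift along the tool's x, y, z in mm, then the closure, from 0 (fully open) to 1 (shut). In form: ax ay az dx dy dz fingers; .... A call has 1 to 12 rows; each row shifts and turns the commanded pose from where the row before left it, along the tool's axes as they then stand; what a row does not reach is not made up. A row lasts 1/8 s, in which the tool goes at most 62.5 mm and 10.7 degrees, less where a joint would pass 70% of its speed; a pose out of reach is approached as far as the arm can. A call with a gripper value outside its range is refused whole. The fingers move at their own pace and stop on an object; the grip force is fixed at half the most. Time passes only in rows, so rows that do not move let the fingers close. It gives the time, the measured TCP pose, the force and the opening at its end, in the units of the state.
- bot.get_obs(): the state, without advancing time (a new reading comes with each control period).
- bot.camera(name): name is "scene" or "top" or "wrist"; returns a dict with "color" (480x640x3 uint8, blue, green, red), "fx", "fy", "cx", "cy" (pixels), "extrinsics" (4x4, takes a point from world to camera coordinates). Camera axes: x right, y up, looking along -z (the intrinsics and any distortion apply to the point x, -y, -z); pixel columns grow to the right and rows downward; lengths in m; the calibration is good to about 2 mm. A picture is of the moment at which its call begins. There is no depth.
- bot.job_done(): hands the job in, once; it reports no verdict.
Trained networks look in the newest picture that a camera, given by its name, has taken for a name from the list of things; names that differ only in an ending like _2 or _b are one class to them, and where a whole thing is asked for, a point or a joint stands for the part that bears it (a point fixed in the world has none). Each returns a list of dicts, best first, with "conf" (0 to 1); they miss things now and then, are a little off and sometimes report something else, mostly with a low value. They report only what shows in the picture. A call takes as long as a camera call.
- bot.look_for(name, camera): "extent" ([left, top, right, bottom] in pixels, round what is visible of it).
- bot.cut_out(name, camera): "region" (480x640 bool, what is visible of it) and "extent" ([left, top, right, bottom] in pixels, round what is visible of it).
- bot.spot_point(name, camera): "point" ([column, row] in pixels: a listed point, or the origin of a listed thing).
The state is a dict: "clock": time; "joint_pos": joint angles; "joint_vel": joint speeds; "tau": joint torques, N m; "eef_pos": TCP position; "tool_rot": TCP orientation; "ft_force": force on the tool from outside, world axes, zero at the start; "ft_torque": the same for the moment, N m; "grip_width": finger opening in m.
Only numpy, scipy, OpenCV 4.12 (cv2) and the standard library are available. Lean on these libraries where they do the work, as an engineer would, in place of code of your own. Each camera call takes 0.05 s, during which the arm holds its last target.

## Task

The centrifuge rotor on the blue bench stand has come to rest with its release notch at an unknown place round its metal rim. Run a fingertip lightly along the top of the rim, keeping it in touch, until you find the notch, then press the catch inside it all the way down so that the black plug in the rotor's middle pops up, and take the hand away. Grasp and lift nothing and leave the other things on the bench where they are.

Things in the scene. Friction and masses are not known exactly. Their poses are not given: they have to be found in the camera images.
- stand: Square blue plastic stand, 170 x 170 x 14 mm, fixed to the bench, carrying a round centrifuge rotor, 190 mm across, on a sprung seat: it does not turn, but sinks under a pressing finger, from 2 N on, about 3 N per mm, 6 mm at most, and springs back. Origin: centre of the underside, on the bench; z is the rotor's axis. Its yaw does not tell where the notch is.
- rim (a point): Centre of the rotor's rim, on its axis, at the height of the unpressed rim's top (92 mm above the bench). The silvery rim is a flat level ring 58 to 95 mm from the axis; the grey disc inside it is level with it. Three flat dark painted marks on it look like the notch but are level with the rim. Only the centre plug stands higher.
- catch (a joint): Dark catch on the floor of the rim's one notch, at any angle of the circle (not told). Notch: 52 mm wide along the rim, sides parallel, open upward and outward, reaching in to 58 mm from the axis. Value: m pressed down; 0 = up, its top 10 mm below the rim's top; 0.007 = fully down (17 mm below). Takes about 5 N, stays where pushed, raises the plug 1.4 mm per mm.
- knob (a joint): Black round plug in the middle of the rotor, 40 mm across, with a green shank that shows as it rises. Value: m risen; 0 = almost flush (its top 1 mm above the rim's top), about 0.0098 = fully popped up when the catch is fully down. Pushing it back down would raise the catch again.
- jar: Loose small amber jar with a blue cap, 48 mm across, 62 mm high, standing beside the rotor; origin under its centre. Leave alone.
- tip_box: Loose clear pipette-tip box with a black lid, 82 x 57 x 63 mm, beside the rotor; origin under its centre. Leave alone.
- bottle: Loose glass bottle with a blue cap, 76 mm across, 165 mm high; origin under its centre. Leave alone.
- wash_bottle: Loose white wash bottle with a bent spout, 68 mm across, 187 mm high; origin under its centre. Leave alone.
- dishes: Loose stack of six culture dishes, 90 mm across, 89 mm high; origin under its centre. Leave alone.
- tube_rack: Loose blue tube rack, 200 x 70 mm, 51 mm high with its tubes; origin under its centre. Leave alone.
- pipette: Loose white pipette lying flat, 250 mm long along its x axis, 22 mm high; origin on the bench below its middle. Leave alone.

How it is judged:
On the way, in this order (a step that is already met when the one before it is completed fails the run):
1. a finger rests on the rotor's rim, in touch for 0.2 s, before the catch is pressed (contact force between the fingers and stand above 0.3 N and value of joint catch below 0.002 m), for 0.2 s.
2. the catch in the notch is pressed down (6 of its 7 mm) (value of joint catch above 0.006 m), for 0.1 s.
At the end, for the whole second after the job is handed in: The catch is at least 6 mm down (of 7), the centre plug has risen at least 7.5 mm, and every loose thing is within 20 mm of where it started (value of joint catch above 0.006 m and value of joint knob above 0.0075 m and distance of each of jar, tip_box, bottle, wash_bottle, dishes, tube_rack, pipette from where it was at the start of the episode below 0.02 m); the robot touches nothing.
It fails at once if one of the loose things (jar, tip box, bottles, dishes, tube rack, pipette) is pushed, lifted or carried 20 mm or more (distance of any of jar, tip_box, bottle, wash_bottle, dishes, tube_rack, pipette from where it was at the start of the episode above 0.02 m).
It fails at once if the robot leans hard on the rotor or its stand (more than 50 N) (contact force between any of the fingers, the arm and stand above 50 N).
It also fails if it takes over 72 s, if anything falls off the work surface, if the arm or the gripper's body presses on something with over 40 N, if the wrist force passes 120 N, or if a joint passes its speed limit or range.

## Working session

There is one attempt and no reset: what is moved stays moved. The work goes in short steps, Python scripts to look and compute and a shell command to move; the robot and the scene stay as the last step left them, time stands still between calls to the robot, and variables do not carry over. Pictures are saved under pics/ and viewed, and the job is handed in when it is done.

```bash
mkdir -p pics; ls; python3 - <<'E'
from workcell import bot
import cv2
o=bot.get_obs()
for k in o: print(k,o[k])
for c in("scene","top"):
    r=bot.camera(c); cv2.imwrite(f"pics/{c}0.png",r["color"]); print(c,r["fx"],r["fy"],r["cx"],r["cy"],r["extrinsics"])
    for n in("stand","rim","catch","knob"):
        for d in bot.spot_point(n,c)[:3]: print(c,n,d)
E
```

```text
pics
clock 0.0
joint_pos [1.20101230e+00 2.41407208e-01 3.67425248e-03 1.33523022e+00
 2.67837921e-06 1.57080712e+00]
joint_vel [ 4.44395331e-05 -6.42007586e-04  6.72716604e-06 -1.67147414e-03
  7.43278693e-04  1.20183825e-03]
tau [-1.56143260e-04 -3.72315109e+01  2.52409369e+01  1.69901684e-02
 -2.04466446e-04 -4.38337452e-06]
eef_pos [0.18046446 0.46557915 0.23039681]
tool_rot [ 0.58383218  0.39892188 -0.40018707 -0.58296795]
ft_force [-0.23435097  0.26652407 -0.08372422]
ft_torque [-0.06022706 -0.01677914 -0.00474672]
grip_width 0.08517088835925779
scene 531.1775328809047 531.1775328809047 323.0008094984973 233.90799374862533 [[-0.40953713  0.9121232  -0.01762417  0.2793063 ]
 [-0.72514077 -0.3137393   0.61297513  0.36250599]
 [ 0.55357944  0.26381608  0.78990561 -1.79082077]
 [ 0.          0.          0.          1.        ]]
scene stand {'point': [246.7, 248.8], 'conf': 0.73}
scene stand {'point': [311.0, 245.1], 'conf': 0.72}
scene rim {'point': [306.9, 226.4], 'conf': 0.65}Traceback (most recent call last):
  File "<stdin>", line 8, in <module>
ValueError: it knows: bottle, dishes, jar, pipette, rim, stand, tip_box, tube_rack, wash_bottle
```

```bash
cat > h.py <<'E'
import numpy as np, cv2
from scipy.spatial.transform import Rotation as R
from workcell import bot
def ray(r,u,v,z):
    E=np.array(r["extrinsics"]);Rm=E[:3,:3];t=E[:3,3]
    d=Rm.T@np.array([(u-r["cx"])/r["fx"],-(v-r["cy"])/r["fy"],-1]);c=-Rm.T@t
    return c+d*(z-c[2])/d[2]
def proj(r,p):
    E=np.array(r["extrinsics"]);q=E[:3,:3]@np.array(p)+E[:3,3]
    return np.array([r["cx"]+r["fx"]*q[0]/-q[2], r["cy"]-r["fy"]*q[1]/-q[2]])
E
python3 - <<'E'
from h import *
for c in("scene","top"):
    r=bot.camera(c); cv2.imwrite(f"pics/{c}1.png",r["color"]); print(c, [k for k in r])
    if c=="top": print(r["fx"],r["cx"],r["cy"],r["extrinsics"])
    for n,z in(("stand",0),("rim",.092),("jar",0),("tip_box",0),("bottle",0),("wash_bottle",0),("dishes",0),("tube_rack",0),("pipette",0)):
        for d in bot.spot_point(n,c)[:2]: print(n,d,ray(r,*d["point"],z).round(3))
r=bot.camera("wrist");cv2.imwrite("pics/wrist1.png",r["color"])
E
```

```text
scene ['color', 'fx', 'fy', 'cx', 'cy', 'extrinsics']
stand {'point': [312.8, 243.9], 'conf': 0.95} [ 0.573 -0.08   0.   ]
stand {'point': [397.3, 334.3], 'conf': 0.7} [0.744 0.23  0.   ]
rim {'point': [309.5, 227.1], 'conf': 0.75} [ 0.587 -0.08   0.092]
jar {'point': [367.8, 247.4], 'conf': 0.66} [0.523 0.066 0.   ]
jar {'point': [506.9, 280.5], 'conf': 0.44} [0.478 0.443 0.   ]
tip_box {'point': [244.5, 247.2], 'conf': 0.83} [ 0.66  -0.251  0.   ]
wash_bottle {'point': [224.9, 267.9], 'conf': 0.94} [ 0.743 -0.266  0.   ]
dishes {'point': [506.4, 279.2], 'conf': 0.9} [0.475 0.441 0.   ]
tube_rack {'point': [191.7, 205.8], 'conf': 0.96} [ 0.588 -0.473  0.   ]
pipette {'point': [305.8, 329.8], 'conf': 0.63} [0.824 0.017 0.   ]
top ['color', 'fx', 'fy', 'cx', 'cy', 'extrinsics']
522.8092639340756 323.70636584660326 238.18682391104252 [[-0.0127458  -0.99991652  0.00212141 -0.02515657]
 [ 0.98442813 -0.01217632  0.17536532 -0.61503633]
 [-0.17532485  0.00432355  0.98450114 -1.19239034]
 [ 0.          0.          0.          1.        ]]
stand {'point': [341.8, 257.1], 'conf': 0.91} [ 0.576 -0.077  0.   ]
rim {'point': [344.9, 252.9], 'conf': 0.66} [ 0.573 -0.081  0.092]
jar {'point': [289.0, 284.5], 'conf': 0.66} [0.51  0.053 0.   ]
tip_box {'point': [410.6, 225.2], 'conf': 0.88} [ 0.655 -0.251  0.   ]
bottle {'point': [302.2, 161.5], 'conf': 0.73} [0.824 0.019 0.   ]
bottle {'point': [218.8, 189.8], 'conf': 0.61} [0.752 0.231 0.   ]
wash_bottle {'point': [412.1, 197.5], 'conf': 0.69} [ 0.726 -0.258  0.   ]
dishes {'point': [133.2, 300.2], 'conf': 0.66} [0.477 0.433 0.   ]
tube_rack {'point': [503.6, 247.7], 'conf': 0.72} [ 0.595 -0.48   0.   ]
tube_rack {'point': [132.2, 295.0], 'conf': 0.61} [0.489 0.436 0.   ]
pipette {'point': [304.0, 162.5], 'conf': 0.55} [0.821 0.015 0.   ]
```

View pics/scene0.png

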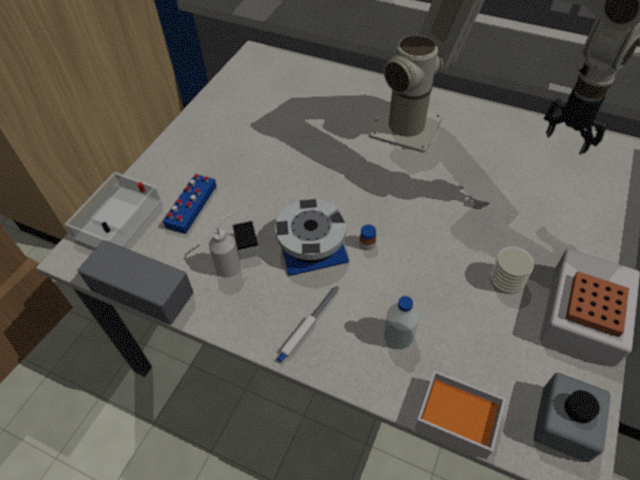

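View pics/top1.png

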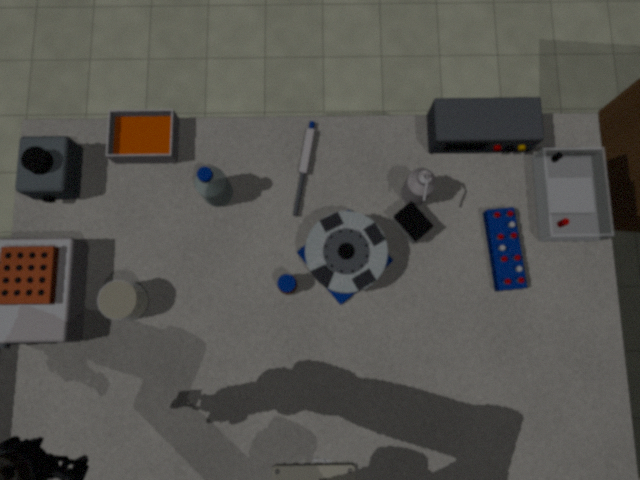

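View pics/wrist1.png

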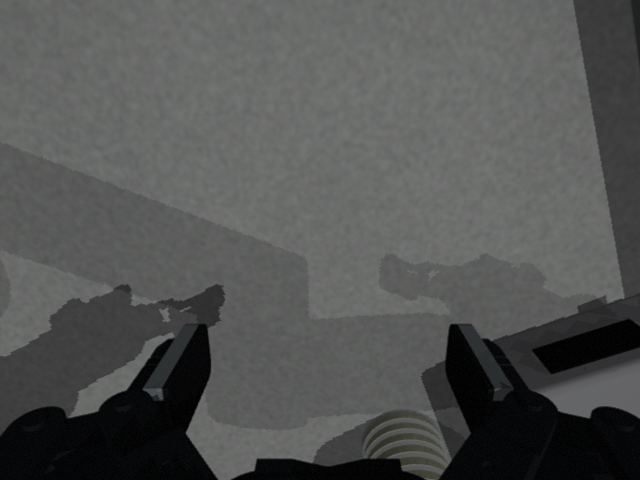

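```bash
python3 - <<'E'
from h import *
o=bot.get_obs(); print(o["clock"]); print(R.from_quat(o["tool_rot"]).as_matrix().round(3))
a=cv2.imread("pics/top1.png")[195:315,280:440]; b=cv2.imread("pics/scene0.png")[185:280,260:390]
cv2.imwrite("pics/c1.png",cv2.resize(a,(800,600),interpolation=cv2.INTER_CUBIC))
cv2.imwrite("pics/c2.png",cv2.resize(b,(780,570),interpolation=cv2.INTER_CUBIC))
# rectify rim plane from top & scene
for c,f in(("top","pics/top1.png"),("scene","pics/scene0.png")):
    r=bot.camera(c); im=cv2.imread(f)
    C=np.array([.575,-.08])
    src=[];dst=[]
    for i,(sx,sy) in enumerate(((1,1),(1,-1),(-1,-1),(-1,1))):
        src.append(proj(r,[C[0]+.12*sx,C[1]+.12*sy,.092])); dst.append([200-200*sy,200-200*sx])
    H=cv2.getPerspectiveTransform(np.float32(src),np.float32(dst))
    w=cv2.warpPerspective(im,H,(400,400),flags=cv2.INTER_CUBIC); cv2.imwrite(f"pics/rect_{c}.png",w)
cv2.imwrite("pics/rect.png",np.hstack([cv2.imread("pics/rect_top.png"),cv2.imread("pics/rect_scene.png")]))
E
```

```text
1.2
[[ 0.361  0.    -0.932]
 [ 0.932  0.     0.361]
 [ 0.    -1.    -0.   ]]
```

View pics/rect.png

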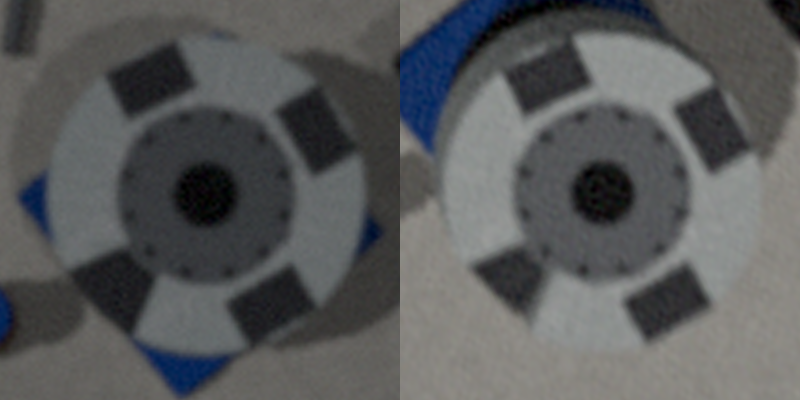

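View pics/c2.png

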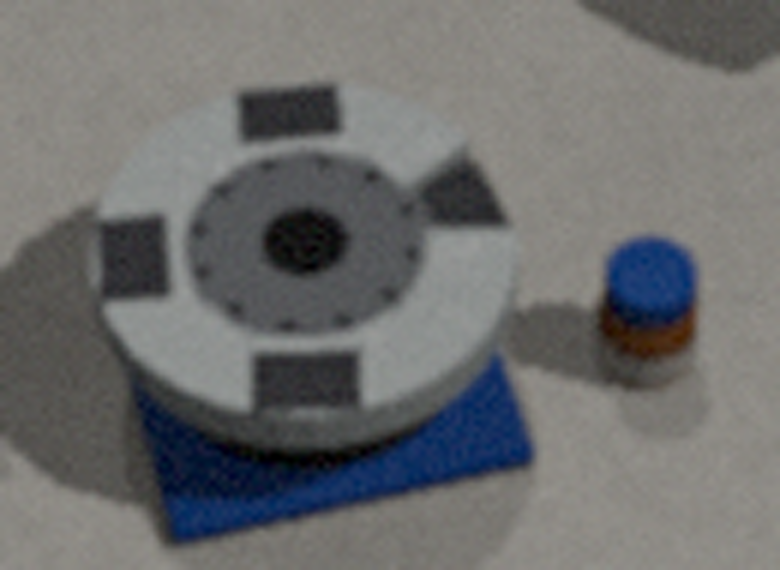

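The dark patch towards the robot and the jar, at about (112,292) in the top rectified view, shows visible walls and a gap in the rim edge. The other three patches look flat and painted. I'll rotate the tool so its jaws lie tangentially there, shut the fingers and travel over.

```bash
python3 -m inch '0 7.5 0 0 0 0 1; 0 7.5 0 0 0 0 1; 0 7.5 0 0 0 0 1; 0 0 0 -4 0 -20 1; 0 0 0 -8 0 -38 1; 0 0 0 -8 0 -38 1; 0 0 0 -8 0 -38 1; 0 0 0 -8 0 -38 1; 0 0 0 -8 0 -38 1; 0 0 0 -8 0 -38 1; 0 0 0 -8 0 -38 1; 0 0 0 -8 0 -38 1' && python3 -m inch '0 0 0 -8 0 -38 1; 0 0 0 -8 0 -38 1; 0 0 0 -8 0 -38 1; 0 0 0 -8 0 -38 1; 0 0 0 -8 0 -38 1; 0 0 0 -8 0 -38 1; 0 0 0 -8 0 -38 1; 0 0 0 0 0 0 1; 0 0 0 0 0 0 1'
python3 - <<'E'
from h import *
for c in("wrist","top"):
    r=bot.camera(c); cv2.imwrite(f"pics/{c}2.png",r["color"])
    o=bot.get_obs()
    if c=="wrist":
        E=r["extrinsics"]; print(-E[:3,:3].T@E[:3,3], -E[2,:3], r["fx"])
        for d in bot.spot_point("rim",c)[:2]: print(d,ray(r,*d["point"],.092))
        R_=r
print(o["clock"],o["eef_pos"],o["ft_force"],o["grip_width"],o["joint_pos"]); print(R.from_quat(o["tool_rot"]).as_matrix().round(3))
E
```

```text
clock: 2.8
eef_pos: [0.3685, 0.1911, 0.2315]
tool_rot: [0.65, 0.279, -0.278, -0.65]
ft_force: [1.2, 1.1, 0.8]
grip_width: -0.0004
clock: 3.92
eef_pos: [0.5209, -0.0315, 0.2311]
tool_rot: [-0.65, -0.278, 0.278, 0.65]
ft_force: [-0.1, 0.8, 0.2]
grip_width: 0.0
[0.4603004  0.02538375 0.37355739] [ 0.2309591  -0.22323038 -0.94700902] 414.8618999725752
4.075 [ 0.52102495 -0.03041947  0.2314969 ] [ 0.86447123 -0.37990889  0.32879159] -0.00033772154080309455 [-5.83660184e-02  2.84195025e-01  6.36534384e-02  1.35043170e+00
  8.30805162e-05  7.02692330e-01]
[[ 0.69  -0.    -0.724]
 [ 0.724  0.     0.69 ]
 [-0.    -1.     0.   ]]
```

View pics/wrist2.png

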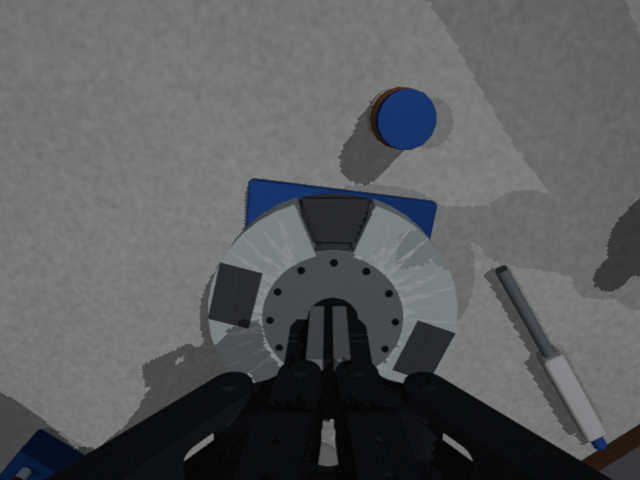

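View pics/c1.png

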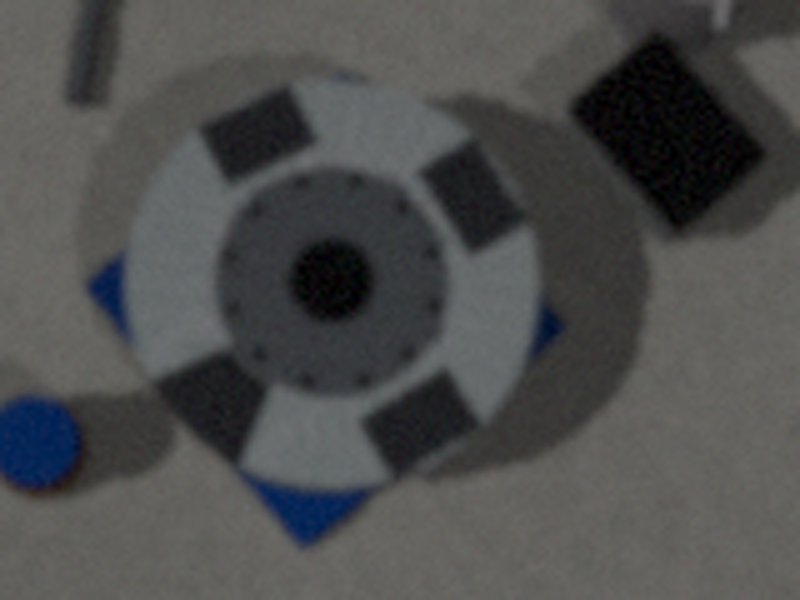

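```bash
python3 - <<'E'
from h import *
r=bot.camera("wrist"); im=r["color"]; C=np.array([.5795,-.0827])
src=[];dst=[]
for sx,sy in((1,1),(1,-1),(-1,-1),(-1,1)):
    src.append(proj(r,[C[0]+.12*sx,C[1]+.12*sy,.092])); dst.append([300-300*sy,300-300*sx])
H=cv2.getPerspectiveTransform(np.float32(src),np.float32(dst))
w=cv2.warpPerspective(im,H,(600,600),flags=cv2.INTER_CUBIC)
for rad in(20,58,95): cv2.circle(w,(300,300),int(rad*2.5),(0,0,255),1)
cv2.imwrite("pics/rectw.png",w)
print(proj(r,[*C,.092]))
E
```

```text
[332.5473043  323.56129433]
```

View pics/rectw.png

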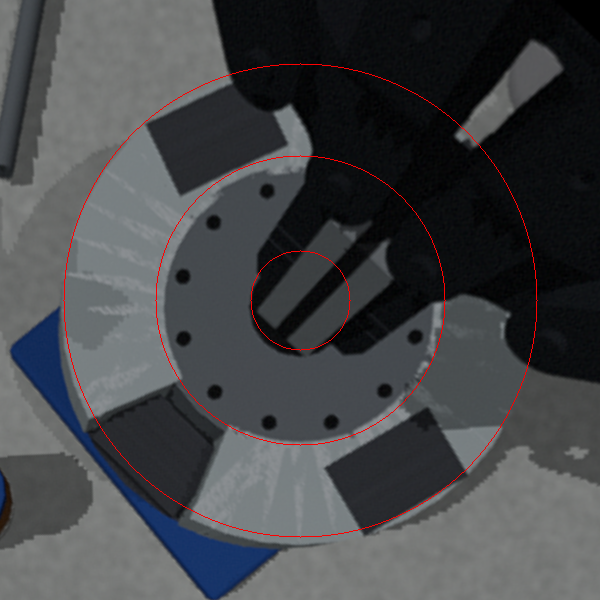

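```bash
python3 - <<'E'
from h import *
im=cv2.imread("pics/wrist2.png")[175:275,265:410]
cv2.imwrite("pics/c3.png",cv2.convertScaleAbs(cv2.resize(im,(790,545),interpolation=cv2.INTER_CUBIC),alpha=1.6))
E
```

```text
(no output)
```

View pics/c3.png

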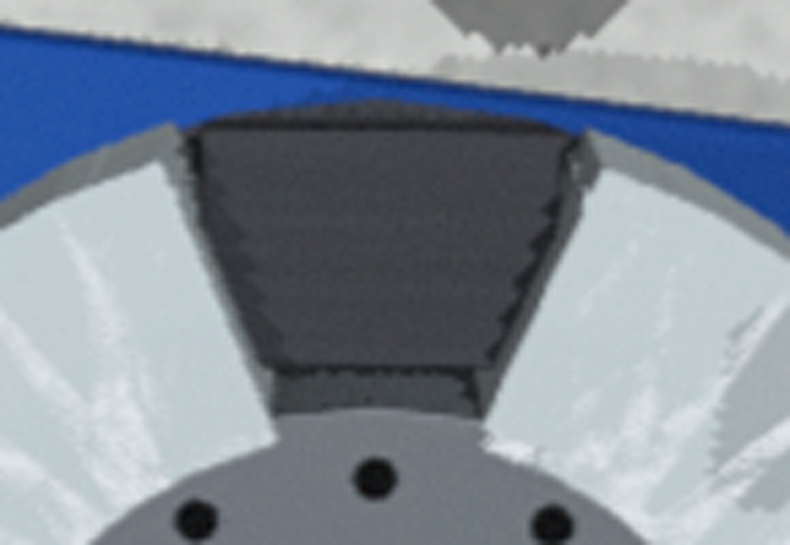

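The wrist picture shows the notch as a dark recess at about (337,222), with walls visible on both sides. Its bisector runs along the tool's z axis within 1°, and the jar stands at (405,118). I'll come down on plain rim beside it, on the side away from the jar.

```bash
python3 -m inch '0 0 0 -8 15 -2 1; 0 0 0 -9 25 -3 1; 0 0 0 -9 25 -3 1; 0 0 0 -9 25 -3 1; 0 0 0 -9 20 -2 1; 0 0 0 0 12 0 1; 0 0 0 0 6 0 1; 0 0 0 0 3 0 1; 0 0 0 0 0 0 1; 0 0 0 0 0 0 1'; python3 - <<'E'
from h import *
for i in range(3):
    r=bot.camera("wrist");o=bot.get_obs(); print(o["eef_pos"],o["ft_force"])
cv2.imwrite("pics/wrist3.png",r["color"])
E
```

```text
clock: 5.38
eef_pos: [0.5012, -0.0717, 0.1008]
tool_rot: [0.65, 0.278, -0.278, -0.65]
ft_force: [-0.5, 0.1, -0.2]
grip_width: 0.0002
[ 0.50115347 -0.07176717  0.10081082] [-0.30779589 -0.26416927 -0.67870189]
[ 0.50106316 -0.07179922  0.10073967] [-0.13885095 -1.3228107  -1.17098339]
[ 0.50098157 -0.07182378  0.10064809] [-0.86808878  0.34909364 -0.58666785]
```

View pics/wrist3.png

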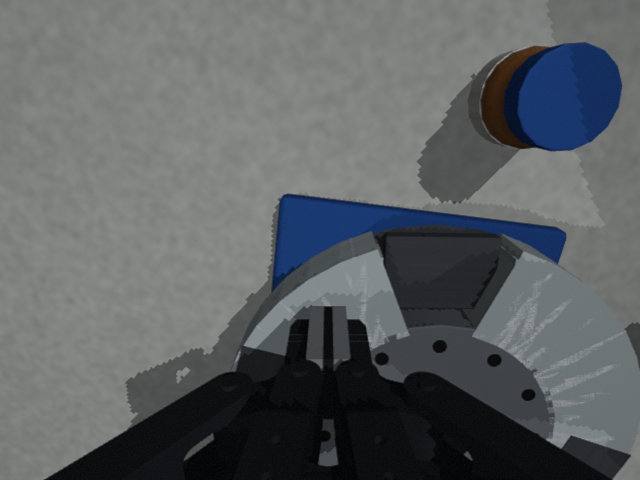

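The view shows the fingers at (328,330) over plain rim left of the notch at (440,270), with the jar clear. The notch narrows inward and the shut finger pair looks about 35 mm wide along x. I'll turn the hand 90° so its narrow side lies along the rim, then touch down.

```bash
python3 -m inch '0 -10 0 0 0 0 1; 0 -10 0 0 0 0 1; 0 -10 0 0 0 0 1; 0 -10 0 0 0 0 1; 0 -10 0 0 0 0 1; 0 -10 0 0 0 0 1; 0 -10 0 0 0 0 1; 0 -10 0 0 0 0 1; 0 -10 0 0 0 0 1; 0 0 0 0 4 0 1; 0 0 0 0 0 0 1; 0 0 0 0 0 0 1'; python3 - <<'E'
from h import *
for i in range(3):
    r=bot.camera("wrist");o=bot.get_obs(); print(o["eef_pos"],o["ft_force"])
print(R.from_quat(o["tool_rot"]).as_matrix().round(3))
cv2.imwrite("pics/wrist4.png",r["color"])
E
```

```text
clock: 7.02
eef_pos: [0.5006, -0.0718, 0.0962]
tool_rot: [-0.263, -0.656, 0.656, 0.264]
ft_force: [-0.4, -0.0, -0.7]
grip_width: -0.0001
[ 0.50070477 -0.07179324  0.09629897] [-0.29841647 -1.18151153  0.01425102]
[ 0.50075776 -0.0717798   0.09635915] [-0.93378561  0.79883105  0.38673498]
[ 0.5007712  -0.07178005  0.09632631] [-0.02928959  0.17162605 -0.48252248]
[[-0.723  0.    -0.691]
 [ 0.691  0.    -0.723]
 [-0.    -1.    -0.   ]]
```

View pics/wrist4.png

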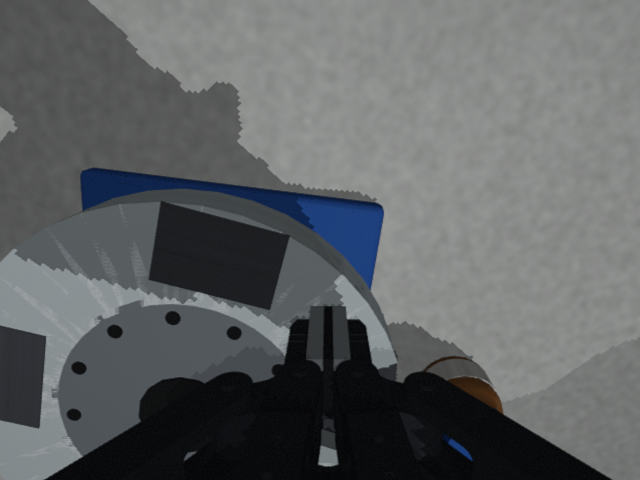

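The fingers are over plain rim with a painted mark ahead at (220,255), and everything on the hand is above jar height. Now the light touchdown.

```bash
python3 -m inch '0 0 0 0 2 0 1; 0 0 0 0 0 0 1; 0 0 0 0 0 0 1'; python3 -m inch '0 0 0 0 1.5 0 1; 0 0 0 0 0 0 1; 0 0 0 0 0 0 1';python3 -m inch '0 0 0 0 1 0 1; 0 0 0 0 0 0 1; 0 0 0 0 0 0 1'
```

```text
clock: 7.55
eef_pos: [0.5007, -0.0718, 0.0943]
tool_rot: [-0.263, -0.656, 0.656, 0.263]
ft_force: [-0.5, -1.3, 0.1]
grip_width: -0.0004
clock: 7.92
eef_pos: [0.5007, -0.0718, 0.0928]
tool_rot: [-0.263, -0.656, 0.656, 0.263]
ft_force: [-0.7, 0.5, 0.3]
grip_width: 0.0004
clock: 8.3
eef_pos: [0.5008, -0.0718, 0.0919]
tool_rot: [0.263, 0.656, -0.656, -0.263]
ft_force: [-0.5, 0.8, 1.6]
grip_width: 0.0002
```

```bash
python3 -m inch '0 0 0 0 1 0 1; 0 0 0 0 0 0 1; 0 0 0 0 0 0 1;0 0 0 0 0 0 1'; python3 - <<'E'
from h import *
f=[]
for i in range(5):
    bot.camera("scene");o=bot.get_obs(); f.append(o["ft_force"])
print(np.mean(f,0),o["eef_pos"])
E
```

```text
clock: 8.8
eef_pos: [0.5007, -0.0718, 0.0909]
tool_rot: [0.263, 0.656, -0.656, -0.263]
ft_force: [-2.6, 0.1, 5.1]
grip_width: 0.0001
[-1.89364859  0.26497841  4.58225254] [ 0.50068459 -0.07180063  0.09086311]
```

Steady touch: 4.6 N upward at z = 90.9 mm, against a rim at 92 mm. Next I slide along the rim towards the notch, checking the force as I go.

```bash
python3 -m inch '0 0 0 2.5 0 -4 1; 0 0 0 2.5 0 -4 1; 0 0 0 2 0 -4 1; 0 0 0 2 0 -4 1; 0 0 0 0 0 0 1'; python3 -m inch '0 0 0 1.5 0 -4 1; 0 0 0 1.5 0 -4 1;0 0 0 0 0 0 1'; python3 -m inch '0 0 0 1.5 0 -4 1; 0 0 0 0 0 0 1'; python3 -m inch '0 0 0 1 0 -4 1; 0 0 0 0 0 0 1'
```

```text
clock: 9.68
eef_pos: [0.5056, -0.0535, 0.0909]
tool_rot: [0.263, 0.657, -0.656, -0.263]
ft_force: [-0.9, -1.1, 3.6]
grip_width: 0.0001
clock: 10.05
eef_pos: [0.5086, -0.0457, 0.0908]
tool_rot: [0.263, 0.657, -0.656, -0.263]
ft_force: [-1.2, -2.2, 4.2]
grip_width: 0.0001
clock: 10.3
eef_pos: [0.5103, -0.0419, 0.0907]
tool_rot: [0.263, 0.656, -0.656, -0.263]
ft_force: [-0.9, -2.8, 4.1]
grip_width: -0.0002
clock: 10.55
eef_pos: [0.5123, -0.0383, 0.0907]
tool_rot: [0.263, 0.656, -0.656, -0.263]
ft_force: [-2.0, -1.7, 3.9]
grip_width: -0.0
```

```bash
python3 -m inch '0 0 0 1 0 -3.5 1; 0 0 0 0 0 0 1'; python3 -m inch '0 0 0 1 0 -3.5 1; 0 0 0 0 0 0 1'; python3 -m inch '0 0 0 1 0 -3.5 1; 0 0 0 0 0 0 1';  python3 -m inch '0 0 0 1 0 -3 1; 0 0 0 0 0 0 1; 0 0 0 0 0 0 1'; python3 - <<'E'
from h import *
f=[]
for i in range(4):
    r=bot.camera("wrist");o=bot.get_obs(); f.append(o["ft_force"])
cv2.imwrite("pics/wrist5.png",r["color"])
d=o["eef_pos"][:2]-np.array([.5795,-.0827]); print(np.mean(f,0),"rad",d@[-.731,.682],"tan",d@[.682,.731])
E
```

```text
clock: 10.8
eef_pos: [0.514, -0.0344, 0.0903]
tool_rot: [0.262, 0.657, -0.656, -0.263]
ft_force: [-0.1, 0.8, -0.3]
grip_width: -0.0003
clock: 11.05
eef_pos: [0.5158, -0.0316, 0.0905]
tool_rot: [0.263, 0.657, -0.656, -0.263]
ft_force: [0.4, 0.3, -0.5]
grip_width: 0.0001
clock: 11.3
eef_pos: [0.5176, -0.0287, 0.0908]
tool_rot: [0.263, 0.656, -0.656, -0.263]
ft_force: [0.6, -0.7, -0.3]
grip_width: -0.0001
clock: 11.68
eef_pos: [0.5188, -0.0261, 0.0908]
tool_rot: [-0.263, -0.656, 0.656, 0.263]
ft_force: [-0.0, -0.3, -0.4]
grip_width: -0.0001
[ 0.22061533 -0.12465675  0.34102336] rad 0.08296244598271674 tan -0.00012578135732772293
```

View pics/wrist5.png

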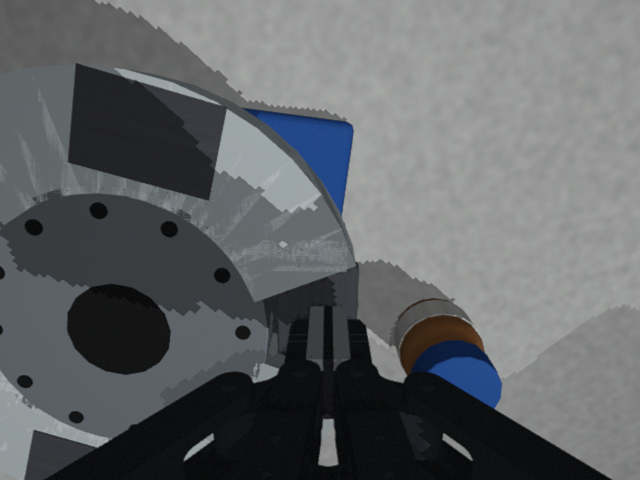

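The upward force dropped from 3.9 N to about 0 without any change of height, as the finger passed off the edge about 10 mm before the notch middle. The picture shows the fingers inside the notch, whose right wall runs from (258,300) to (355,265). I'll press down there.

```bash
python3 -m inch '0 0 0 0 4 0 1; 0 0 0 0 3 0 1; 0 0 0 0 0 0 1; 0 0 0 0 0 0 1'; python3 -m inch '0 0 0 0 2 0 1; 0 0 0 0 2 0 1; 0 0 0 0 0 0 1; 0 0 0 0 0 0 1'; python3 -m inch '0 0 0 0 1.5 0 1; 0 0 0 0 0 0 1;0 0 0 0 1.5 0 1; 0 0 0 0 0 0 1; 0 0 0 0 0 0 1'; 
```

```text
clock: 12.38
eef_pos: [0.5187, -0.0261, 0.0837]
tool_rot: [-0.263, -0.656, 0.656, 0.263]
ft_force: [-0.1, 0.2, 0.1]
grip_width: -0.0002
clock: 12.88
eef_pos: [0.519, -0.026, 0.0802]
tool_rot: [0.263, 0.657, -0.656, -0.263]
ft_force: [-1.9, 0.6, 5.8]
grip_width: 0.0002
clock: 13.5
eef_pos: [0.5189, -0.026, 0.077]
tool_rot: [0.263, 0.656, -0.656, -0.263]
ft_force: [-1.2, 0.9, 4.6]
grip_width: -0.0001
```

Contact came at about 82 mm as expected, and the catch is giving way at about 5 N. I'll press on to the stop.

```bash
python3 -m inch '0 0 0 0 1.5 0 1; 0 0 0 0 0 0 1;0 0 0 0 1.5 0 1; 0 0 0 0 0 0 1; 0 0 0 0 0 0 1'; python3 -m inch '0 0 0 0 1 0 1; 0 0 0 0 0 0 1;0 0 0 0 0 0 1';python3 -m inch '0 0 0 0 1 0 1; 0 0 0 0 0 0 1;0 0 0 0 0 0 1'
```

```text
clock: 14.12
eef_pos: [0.5189, -0.0261, 0.0739]
tool_rot: [0.263, 0.656, -0.656, -0.263]
ft_force: [-0.9, 2.8, 5.5]
grip_width: -0.0
clock: 14.5
eef_pos: [0.5189, -0.026, 0.0731]
tool_rot: [0.263, 0.656, -0.656, -0.263]
ft_force: [-2.0, -0.3, 6.6]
grip_width: 0.0002
clock: 14.88
eef_pos: [0.5188, -0.0259, 0.0724]
tool_rot: [0.263, 0.657, -0.656, -0.263]
ft_force: [-2.2, 2.6, 8.4]
grip_width: -0.0002
```

```bash
python3 -m inch '0 0 0 0 1 0 1; 0 0 0 0 0 0 1;0 0 0 0 0 0 1';python3 -m inch '0 0 0 0 0.7 0 1; 0 0 0 0 0 0 1;0 0 0 0 0 0 1'; python3 - <<'E'
from h import *
r=bot.camera("wrist");cv2.imwrite("pics/wrist6.png",r["color"])
E
```

```text
clock: 15.25
eef_pos: [0.5188, -0.0259, 0.0716]
tool_rot: [0.263, 0.657, -0.656, -0.263]
ft_force: [-2.2, 2.1, 10.2]
grip_width: -0.0002
clock: 15.62
eef_pos: [0.5188, -0.0259, 0.0711]
tool_rot: [0.263, 0.657, -0.656, -0.263]
ft_force: [-3.8, 2.2, 11.1]
grip_width: -0.0002
```

View pics/wrist6.png

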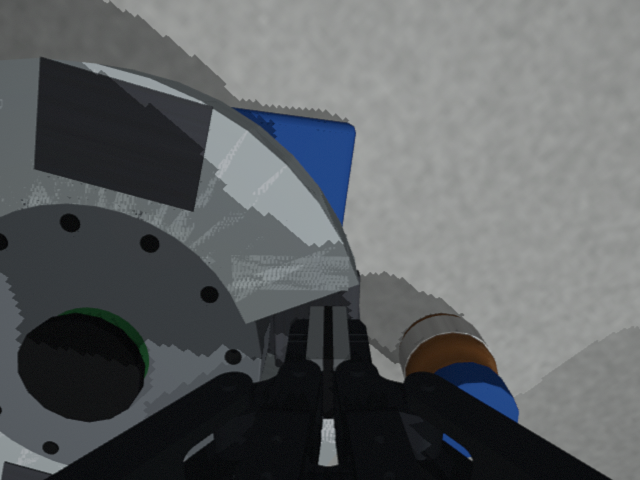

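The plug at (82,368) is up, with its green shank showing. The force is rising at about 2–3 N/mm on the seat spring, so the catch is at its stop. I'll retreat straight up, then back towards the robot.

```bash
python3 -m inch '0 0 0 0 -4 0 1; 0 0 0 0 -8 0 1; 0 0 0 0 -20 0 1; 0 0 0 0 -30 0 1; 0 0 0 0 -40 0 1; 0 0 0 0 -40 0 1; 0 0 0 20 -20 0 1; 0 0 0 30 0 0 1; 0 0 0 30 0 0 1; 0 0 0 20 0 0 1; 0 0 0 0 0 0 1; 0 0 0 0 0 0 1'
python3 - <<'E'
from h import *
r=bot.camera("scene");cv2.imwrite("pics/scene9.png",cv2.resize(r["color"][180:290,200:400],(800,440),interpolation=cv2.INTER_CUBIC))
for n in("jar","tip_box","wash_bottle","dishes","tube_rack"):
    for d in bot.spot_point(n,"scene")[:1]: print(n,d,ray(r,*d["point"],0).round(3))
b=bot.camera("wrist");cv2.imwrite("pics/wrist9.png",b["color"])
t=bot.camera("top");cv2.imwrite("pics/top9.png",t["color"])
# plug height: shank/plug centre seen in wrist and scene
o=bot.get_obs();print(o["clock"],o["eef_pos"],o["ft_force"])
E
```

```text
clock: 17.18
eef_pos: [0.447, 0.0427, 0.2321]
tool_rot: [-0.263, -0.656, 0.656, 0.263]
ft_force: [0.4, 1.3, -0.1]
grip_width: 0.0001
jar {'point': [368.3, 243.1], 'conf': 0.74} [0.509 0.062 0.   ]
tip_box {'point': [248.4, 247.6], 'conf': 0.62} [ 0.657 -0.241  0.   ]
wash_bottle {'point': [227.4, 267.0], 'conf': 0.94} [ 0.738 -0.261  0.   ]
tube_rack {'point': [191.2, 208.9], 'conf': 0.62} [ 0.599 -0.468  0.   ]
17.575 [0.44660978 0.04272822 0.23197953] [ 0.1296599   0.7878561  -0.57601458]
```

View pics/scene9.png

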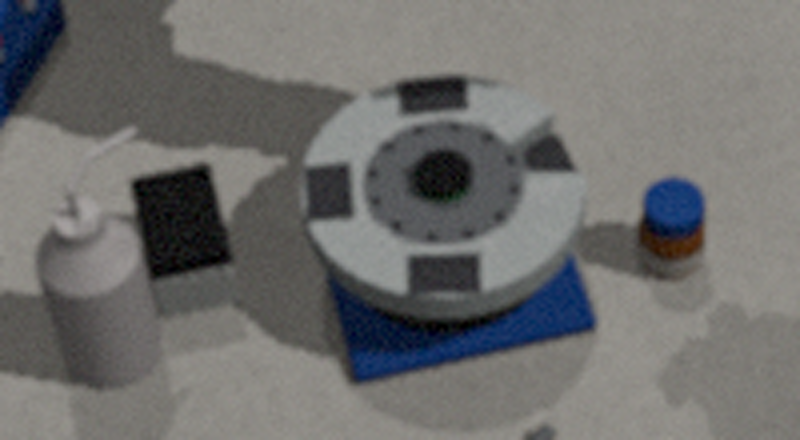

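View pics/wrist9.png

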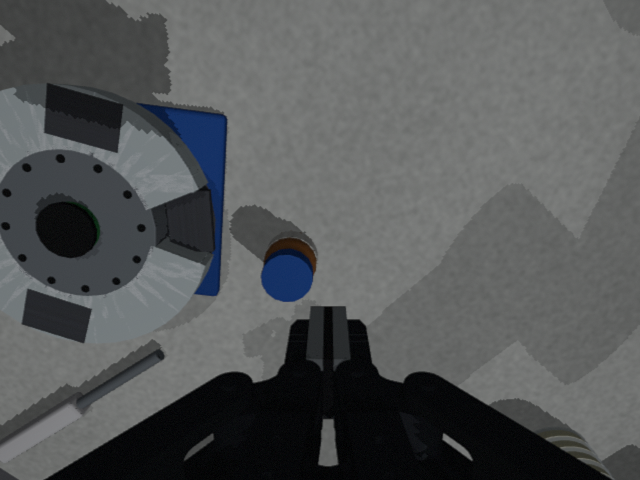

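View pics/top9.png

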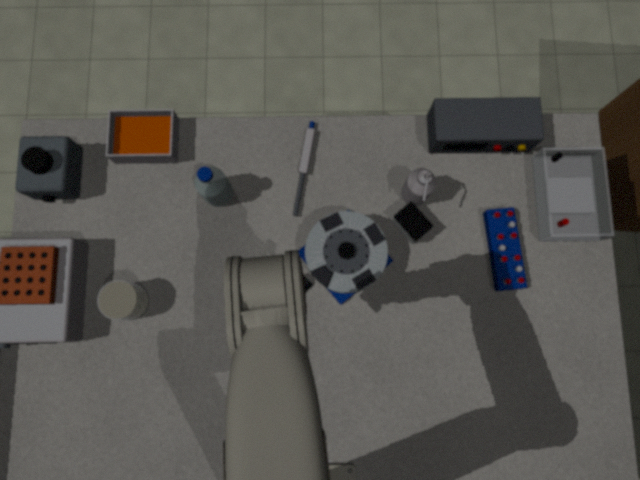

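```bash
python3 - <<'E'
from h import *
r=bot.camera("wrist")
C=np.array([.5795,-.0827])
# dark disc centre in wrist picture
g=cv2.cvtColor(r["color"],cv2.COLOR_BGR2GRAY); m=np.zeros_like(g); m[190:265,25:105]=1
k=((g<38)&(m>0)).astype(np.uint8); n,l,s,c=cv2.connectedComponentsWithStats(k); i=1+np.argmax(s[1:,4]); print(s[i],c[i])
for z in(.093,.098,.1018,.105): print(z,proj(r,[*C,z]),ray(r,*c[i],z).round(4))
# change of loose things, scene and top
for f0,f1 in(("pics/top1.png","pics/top9.png"),):
    a=cv2.cvtColor(cv2.imread(f0),cv2.COLOR_BGR2GRAY).astype(np.float32);b=cv2.cvtColor(cv2.imread(f1),cv2.COLOR_BGR2GRAY).astype(np.float32)
    for n,(x0,y0,x1,y1) in dict(bottle=(190,160,235,210),pip=(285,115,325,220),wash=(400,160,440,200),tip=(390,195,440,245),rack=(480,200,532,295),dish=(92,270,150,325)).items():
        print(n,cv2.phaseCorrelate(a[y0:y1,x0:x1],b[y0:y1,x0:x1]))
t=bot.camera("scene")["color"]; a=cv2.imread("pics/scene0.png")
for im in(a,t):
    h=cv2.inRange(im[220:260,355:385],(70,0,0),(255,90,60)); M=cv2.moments(h,True); print("jar cap",M["m10"]/M["m00"]+355,M["m01"]/M["m00"]+220)
E
```

```text
[  36  201   63   57 2825] [ 66.90513274 228.37522124]
0.093 [ 69.26423505 228.88446983] [ 0.5804 -0.0841  0.093 ]
0.098 [ 65.0343627  230.96710006] [ 0.577  -0.0829  0.098 ]
0.1018 [ 61.7257628  232.59613035] [ 0.5744 -0.082   0.1018]
0.105 [ 58.87414384 234.00016039] [ 0.5722 -0.0813  0.105 ]
bottle ((0.525816817259166, 0.028523032783361657), 1.0594751146104602)
pip ((0.02022299721074461, 0.02498490831111866), 1.0551304812784548)
wash ((-0.09457713948780722, -0.004040161875625614), 1.1470474940538407)
tip ((-0.05566082456304855, -0.004971290624585123), 1.0875363834381104)
rack ((0.028746977772375004, -0.09415253774406551), 0.9341726994808809)
dish ((-0.021045260561656676, 0.1025379602091192), 0.943090779516432)
jar cap 368.2112676056338 230.79577464788733
jar cap 368.3333333333333 230.875
```

```bash
python3 - <<'E'
from h import *
r=bot.camera("wrist"); im=r["color"]
cv2.imwrite("pics/c9.png",cv2.convertScaleAbs(cv2.resize(im[145:300,0:160],(620,600),interpolation=cv2.INTER_CUBIC),alpha=2))
dots=[(60,158),(97.5,167),(127,194.5),(141,228),(136,260),(116,281),(85,288.5),(52,282),(22,254),(5,225),(6.5,192.5),(27,167.5)]
g=cv2.cvtColor(im,cv2.COLOR_BGR2GRAY).astype(float); P=[]
for u,v in dots:
    u0,v0=int(u),int(v); x0=max(u0-6,0); w=np.clip(55-g[v0-6:v0+7,x0:u0+7],0,None)
    yy,xx=np.mgrid[v0-6:v0+7,x0:u0+7]; p=((w*xx).sum()/w.sum(),(w*yy).sum()/w.sum()); q=ray(r,*p,.092)[:2]; P.append(q)
P=np.array(P); A=np.c_[2*P,np.ones(len(P))]; s=np.linalg.lstsq(A,(P**2).sum(1),rcond=None)[0]; R0=np.sqrt(s[2]+s[0]**2+s[1]**2)
print("centre from dots",s[:2],R0,np.hypot(*(P-s[:2]).T).round(4))
for z in(.093,.098,.1018): print(z,proj(r,[*s[:2],z]),proj(r,[s[0]+.02,s[1],z]),)
E
```

```text
centre from dots [ 0.57685739 -0.08216841] 0.04793715521572482 [0.0479 0.0479 0.0479 0.0479 0.0479 0.048  0.0479 0.0479 0.0479 0.0479
 0.048  0.048 ]
0.093 [ 71.93654644 226.81057568] [ 55.59043956 245.2893644 ]
0.098 [ 67.74415446 228.8628031 ] [ 51.19722378 247.6092538 ]
0.1018 [ 64.46473684 230.46811834] [ 47.76221094 249.42315284]
```

View pics/c9.png

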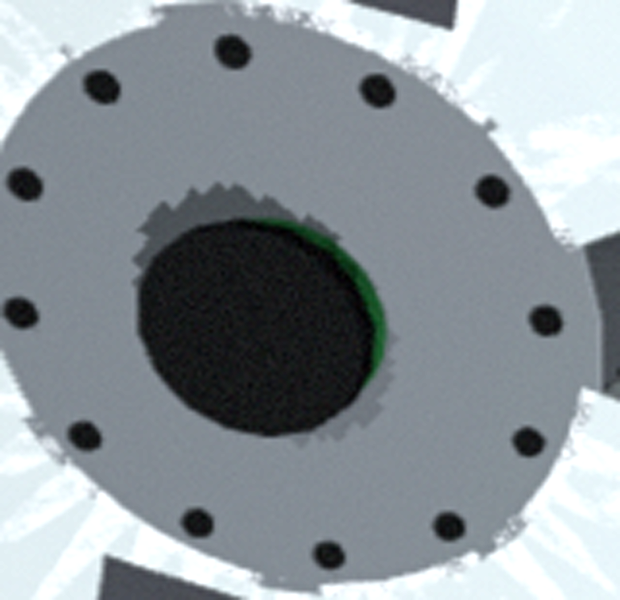

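```bash
python3 - <<'E'
from h import *
r=bot.camera("wrist"); a=np.linspace(0,6.283,200)
for z in(.098,.1,.101,.102,.103):
  for rad in(.02,):
    q=np.array([proj(r,[.57686+rad*np.cos(t),-.08217+rad*np.sin(t),z]) for t in a]); print(z,rad,q.min(0).round(1),q.max(0).round(1))
E
```

```text
0.098 0.02 [ 38.2 200.6] [ 96.9 255.7]
0.1 0.02 [ 36.3 201.3] [ 95.4 256.7]
0.101 0.02 [ 35.3 201.6] [ 94.6 257.2]
0.102 0.02 [ 34.3 202. ] [ 93.9 257.7]
0.103 0.02 [ 33.4 202.3] [ 93.1 258.3]
```

```bash
python3 -c "
from workcell import bot
print(bot.job_done(), bot.get_obs()['clock'])"
```

```text
the job is handed in; nothing more can be done
the job is handed in; nothing more can be done
```

The catch is pressed fully down, the plug has popped up, the hand is clear, and the job was handed in after about 18 of the 72 s.

**What I did**
- I touched the plain rim with the shut fingers at about 4.6 N.
- I slid along the rim at about 4 N until the upward force dropped to zero at the notch. The notch lies on the side of the rotor facing the robot, towards the jar.
- I pressed the catch to its stop. It moved at about 5 N, then the force rose to 11 N on the seat spring, with the tip at 71 mm, where a fully pressed catch would be.
- I then drew the hand up and away to a height of 0.23 m.

**Last checks**
- **Plug:** the green shank shows. The plug's outline in the wrist picture puts its top at about 100.5–102 mm, a rise of about 7.5–9 mm. The low end of that range is right at the 7.5 mm limit, so the stronger evidence is the force and depth at the catch.
- **Loose things:** the jar cap and the other things shifted by 0.1 pixel or less between the before and after pictures. The bottle is the exception at 0.5 pixel (about 1 mm); I put that down to shadow changes. The final scene-camera search returned no result for the dishes, but the top picture shows them unmoved.
- **Hand:** the force readings were zero within noise.

**What disagreed:** the notch looks wedge-shaped, narrowing inwards, rather than parallel-sided as described. I turned the hand 90° so its narrow side lay along the rim and pressed near the outer edge.

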